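# Square up the swivel fence of a corner jig and hold it for locking

### The job

The swivel fence of the corner jig has to be locked at a right angle. Pick up the steel square, lay it flat on the jig's board with its heel towards the jig's corner, and press it into the corner until its outer edges lie flush against both fences, which pushes the sprung swivel fence out square. Finish while you are still gripping the square and pressing it home, so that a colleague can tighten the locking screw, and leave the other things on the bench where they are.

Things in the scene. Friction and masses are not known exactly. Their poses are not given: they have to be found in the camera images.
- square: loose steel square, 0.33 kg, lying flat: two legs at a right angle, 120 mm on the outer edge, 18 wide, 14 thick, joined by a diagonal brace 10 mm wide, 14 thick, 128 long. Origin: underside, middle of the brace. x points to the heel (outer right-angled corner), y along the brace, z up. Grip it across the brace from above: 54 mm free between brace and inner corner
- heel (a point): the square's heel, at the underside: where the outer edges of its two legs meet (the corner itself is cut back 5 mm), 79 mm ahead of the square's origin along its x; the outer edges run from here at 45 degrees either side of -x
- jig: corner jig fixed to the bench: plywood board 170 x 270 mm, 12 mm thick, on it two aluminium fences 130 long, 14 wide, 16 high that form a V, and a locking knob 26 mm high outside the swivel fence. Origin: underside, middle of the board. x points from the open mouth of the V to its corner, y left, z up. The square is home when its x is parallel to this x and its heel is in the corner
- corner (a point): the jig's corner on the board's top (12 mm above the bench): where the inner faces of the two fences meet when they are at right angles; 55 mm ahead of the jig's origin along its x. A shelf overhangs the bench beyond x = 0.60 at a height of 0.30 m
- fixed_fence: the fixed fence (three screws on top), on the +y side of the V: its inner face runs from the corner at 45 degrees between the jig's -x and +y. Origin at the corner, board top; axes as the jig's
- swivel_fence: swivel fence, -y side of the V, hinged upright. Origin: pivot at board top, 10 mm behind the corner; axes parallel to the jig's when it stands square (inner face from the corner at 45 degrees between -x and -y). A light spring holds it 0.25 rad (14 degrees) turned into the V, yaw -0.25 against the jig; it takes 0.135 N m (1 to 2 N near its end) to hold it square, and it can open to +0.14
- wax_block: bystander: block of carving wax 32 x 61 x 18 mm, origin under its middle
- jar: bystander: small jar with a lid, 46 mm diameter, 41 mm high, origin under its middle
- tweezers: bystander: steel tweezers 130 x 15 x 8 mm lying flat, origin under the middle; beside them the shelf unit's right side panel rises along the bench's right edge (y below -0.39, x above 0.43): keep the arm out of it
- caliper: bystander: caliper 56 x 150 x 10 mm lying flat, origin under the middle

How it is judged:
On the way:
1. the square is picked up, clear of the bench (height (world z) of square above 0.03 m and contact force between the fingers and square above 1 N), for 0.1 s.
At the end, for the whole second after the job is handed in: Square flat on the board (5 mm, 0.05 rad), heel within 3 mm of the jig's corner, its x within 0.025 rad of the jig's; swivel fence within 0.025 rad of the right angle; square presses on each fence with over 0.5 N, is held by the fingers (over 2 N) and at rest (x of heel in the frame of corner between -0.003 and 0.003 m and y of heel in the frame of corner between -0.003 and 0.003 m and z of heel in the frame of corner between -0.003 and 0.005 m and angle between the x axis of each of square, swivel_fence and the x axis of jig, either way round below 0.025 rad and angle between square's own z axis and vertical below 0.05 rad and contact force between square and fixed_fence above 0.5 N and contact force between square and swivel_fence above 0.5 N and contact force between the fingers and square above 2 N and linear speed of square below 0.01 m/s); the arm keeps its last pose, push and grip.
It fails at once if another thing on the bench is moved by more than 30 mm (distance of any of wax_block, jar, tweezers, caliper from where it was at the start of the episode above 0.03 m).
It also fails if it takes over 42 s, if anything falls off the work surface, if the arm or the gripper's body presses on something with over 40 N, if the wrist force passes 120 N, or if a joint passes its speed limit or range.

### The arm

A 6-joint arm with a two-finger parallel gripper is mounted at the origin on a cart in front of the work surface, level with it; the furniture and walls round the work are solid. World frame = base frame: x ahead of the robot, y to its left, z up, the work surface at z = 0. Lengths are in m, angles in rad, forces in N, time in s.
With the tool pointing down it reaches from about 0.4 to 0.825 m from the base axis. Payload 7 kg.
Tool frame: the origin (TCP) lies at the very end of the fingers, on their centre line; the grasp point (between the pads) lies 19 mm behind it (arm.pinch_z is the z of the grasp point in the tool frame, in m); z points along the fingers, y is the direction in which the jaws open and shut (so a half turn about z gives the same grasp; the last joint's range is limited). The gripper opens to 88 mm and grips with 3 to 60 N. Pads are 19 mm wide; open, the fingers measure 130 mm over their backs; the gripper's body (78 mm by 193 mm) begins 47 mm behind the grasp point.
Start: joints at [1.489, 0.359, 0.012, 0, -1.224, -0.288], TCP at [0.244, 0.629, 0.227] pointing down, gripper open.
Joint ranges: [-3.07, 3.07], [-1.43, 2.12], [-1.02, 1.25], [-3.03, 1.67], [-3.05, -0], [-3.03, 3.03]. Speed limits (rad/s): [2.39, 2.39, 3.01, 3.14, 3.14, 3.14].

### API

Orientations are given as [roll, pitch, yaw] about the fixed x, y, z axes, in that order (R = Rz(yaw) Ry(pitch) Rx(roll)).
In Python, from station import arm gives the robot as it stands.
- The arm moves only by the tool drive_tool, never from a script. Its argument "targets" is a list of rows, each a list of 6 numbers: the shift along the world's x, y, z in units of 0.04 m (1.0 is 0.04 m), then the turn, a rotation vector about the world's x, y, z in units of 6 degrees (1.0 is 6 degrees). In form: [[x, y, z, wx, wy, wz], ...]. A call has 1 to 5 rows; each row shifts and turns the commanded pose from where the row before left it; what a row does not reach is not made up. A row lasts 1/8 s, in which the tool goes at most 62.5 mm and 10.7 degrees, less where a joint would pass 70% of its speed; a pose out of reach is approached as far as the arm can. A call with a number of a shift or a turn outside -1 to 1 is refused whole. A call with a gripper value outside its range is refused whole. "claw" is the opening, from 0 (shut) to 1 (fully open), set as the call begins (left out, the last holds). The fingers move at their own pace and stop on an object; "newtons" is the grip in N (left out, the last holds). Time passes only in rows, so rows that do not move let the fingers close. It gives the time, the measured TCP pose, the force and the opening at its end, in the units of the state.
- arm.get_state(): the state, without advancing time (a new reading comes with each control period).
- arm.grab_frame(name): name is "side" or "top"; returns (picture, depth): 480x640x3 uint8, red, green, blue; 480x640 float32, m along the optical axis (not along the pixel's ray), 0 where there is no reading.
- arm.get_calibration(name): a dict with "mtx" (3x3 intrinsics, pixels), "dist_coeffs" ([k1, k2, p1, p2, k3] as OpenCV has them; the pictures are not rectified), "origin" and "rotation" of the camera in the world. Camera axes: x right, y up, looking along -z (the intrinsics and any distortion apply to the point x, -y, -z); pixel columns grow to the right and rows downward; lengths in m; the calibration is good to about 2 mm. A picture is of the moment at which its call begins. get_calibration takes no time and is no camera call.
- arm.job_done(): hands the job in, once; it reports no verdict.
Trained networks look in the newest picture that a camera, given by its name, has taken for a name from the list of things; names that differ only in an ending like _2 or _b are one class to them, and where a whole thing is asked for, a point or a joint stands for the part that bears it (a point fixed in the world has none). Each returns a list of dicts, best first, with "score" (0 to 1); they miss things now and then, are a little off and sometimes report something else, mostly with a low value. They report only what shows in the picture. A call takes as long as a camera call.
- arm.search_frame(target, camera): "point" ([x, y, z] in m, in the coordinates of the camera as it stood for that picture, good to about 4 mm: the middle of the surface that is visible of it).
- arm.cut_out(target, camera): "pixels" (480x640 bool, what is visible of it).
- arm.landmark_of(target, camera): "point" ([x, y, z] in m, in the coordinates of the camera as it stood for that picture, good to about 4 mm: a listed point, or the origin of a listed thing).
The state is a dict: "t": time; "q": joint angles; "qd": joint speeds; "joint_efforts": joint torques, N m; "eef_pos": TCP position; "ee_rot": TCP orientation; "force": force on the tool from outside, world axes, zero at the start; "moment": the same for the moment, N m; "width": finger opening in m.
Only numpy, scipy, OpenCV 4.12 (cv2) and the standard library are available. Lean on these libraries where they do the work, as an engineer would, in place of code of your own. Each camera call takes 0.05 s, during which the arm holds its last target. There are 200 camera calls.

## Working session

There is one attempt and no reset: what is moved stays moved. The work goes in short steps, Python scripts to look and compute and a tool call to move; the robot and the scene stay as the last step left them, time stands still between calls to the robot, and variables do not carry over. Pictures are saved under pics/ and viewed, about 8 in all and at most 12, crops included, and the job is handed in when it is done.

Besides the shell and the picture viewer there is one more tool, called after ">>>" as name(argument=value, ...) on one line, values as JSON. drive_tool: Moves the arm, as the interface text tells. Shifts and turns lie within -1 to 1; 1 stands for 0.04 m of shift or 6 degrees of turn. Its arguments: {"type":"object","properties":{"targets":{"type":"array"},"claw":{"type":"number"},"newtons":{"type":"number"}},"required":["targets"]}

```bash
mkdir -p pics; cat > h.py <<'E'
import numpy as np, cv2
from station import arm
def cal(c):
    k=arm.get_calibration(c); return np.array(k["mtx"]),np.array(k["dist_coeffs"]),np.array(k["origin"]),np.array(k["rotation"])
def w(c,p):
    K,D,o,R=cal(c); return o+R@np.array(p)
def ray(c,uv,z):
    "pixels -> world at height z"
    K,D,o,R=cal(c); n=cv2.undistortPoints(np.array(uv,float).reshape(-1,1,2),K,D)[:,0]
    d=np.c_[n[:,0],-n[:,1],-np.ones(len(n))]@R.T
    return o+d*((z-o[2])/d[:,2])[:,None]
def save(c,f):
    p,d=arm.grab_frame(c); cv2.imwrite('pics/'+f,p[:,:,::-1]); return p,d
def proj(c,P):
    K,D,o,R=cal(c); q=(np.atleast_2d(P)-o)@R; q=q*[1,-1,-1]
    return cv2.projectPoints(q.reshape(-1,1,3),np.zeros(3),np.zeros(3),K,D)[0][:,0]
E
python3 - <<'E'
from h import *
for c in("top","side"):
    save(c,c+'0.png'); print(c,cal(c)[2],cal(c)[3][:,2])
for t in("square","heel","jig","corner","fixed_fence","swivel_fence","wax_block","jar","tweezers","caliper"):
    for c in("top","side"):
        for r in arm.landmark_of(t,c)[:1]: print(t,c,round(r["score"],2),w(c,r["point"]).round(4))
print(arm.get_state())
E
```

```text
Traceback (most recent call last):
IndexError: too many indices for array: array is 1-dimensional, but 2 were indexed
```

View pics/top0.png

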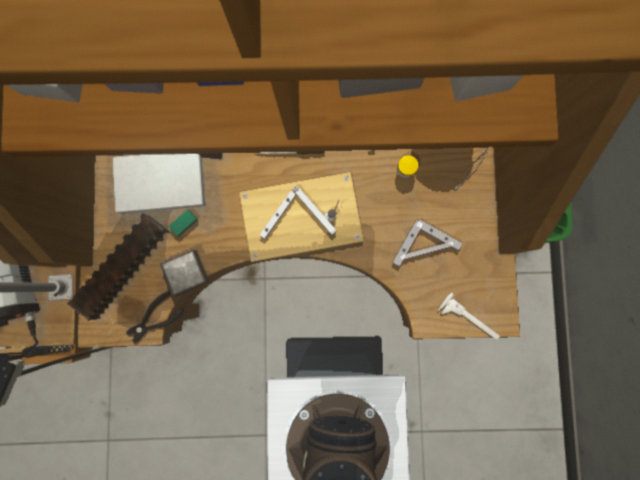

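Top view: the jig is at about (300,217) with the V corner at (297,190). The square is at (427,243) with its heel at (420,222). The jar is at (408,166) and the caliper at (468,315). The rotation is given as rpy, so I'll fix that.

```bash
sed -i 's/^import numpy.*/&\nfrom scipy.spatial.transform import Rotation as Rot/; s/np.array(k\["rotation"\])/Rot.from_euler("xyz",k["rotation"]).as_matrix()/' h.py
python3 - <<'E'
from h import *
for c in("top","side"):
    save(c,c+'1.png'); print(c,cal(c)[2],cal(c)[3][:,2],cal(c)[0][0,0])
for t in("square","heel","jig","corner","fixed_fence","swivel_fence","wax_block","jar","tweezers","caliper"):
    for c in("top","side"):
        for r in arm.landmark_of(t,c)[:1]: print(t,c,round(r["score"],2),w(c,r["point"]).round(4))
print(arm.get_state())
E
```

```text
top [0.35877455 0.00895323 1.15825564] [-0.09905345  0.00467975  0.99507111] 489.68918799753885
side [-0.1056701  -0.16223485  1.04024904] [-0.49762971 -0.14096435  0.85585847] 550.8624932129884
square side 0.66 [ 4.426e-01 -2.195e-01  2.000e-04]
heel side 0.74 [ 5.180e-01 -2.001e-01 -4.000e-04]
jig top 0.96 [0.5238 0.0778 0.0018]
jig side 0.62 [0.5262 0.0744 0.0029]
corner top 0.64 [0.5842 0.0832 0.0096]
corner side 0.81 [0.5832 0.0839 0.0116]
fixed_fence top 0.91 [0.5823 0.0832 0.0089]
fixed_fence side 0.71 [0.5818 0.0843 0.0088]
swivel_fence top 0.73 [0.5183 0.3543 0.002 ]
swivel_fence side 0.93 [0.5913 0.0797 0.0072]
wax_block top 0.85 [0.5173 0.3504 0.0042]
wax_block side 0.78 [ 0.5201  0.346  -0.0017]
jar top 0.74 [ 0.6373 -0.1714  0.0018]
jar side 0.83 [ 0.6398 -0.1803  0.0013]
tweezers top 0.64 [ 0.6384 -0.3375 -0.    ]
tweezers side 0.56 [ 0.6396 -0.3389  0.0013]
caliper top 0.67 [ 0.2753 -0.313   0.002 ]
caliper side 0.9 [ 2.792e-01 -3.187e-01 -1.000e-04]
{'t': 1.15, 'q': array([ 1.48907793e+00,  3.58597423e-01,  1.19047659e-02, -1.08192068e-05,
       -1.22406922e+00, -2.88081354e-01]), 'qd': array([ 0.0007551 ,  0.00042561, -0.00050873, -0.0020909 , -0.00050674,
        0.00038225]), 'joint_efforts': array([ 4.70703399e-04, -5.82399809e+01,  2.93325484e+01,  7.00275287e+00,
        1.26118123e-02, -1.32735448e-05]), 'eef_pos': array([0.24398274, 0.62935166, 0.22656304]), 'ee_rot': array([-3.14156252e+00,  1.95430697e-05, -3.69803430e-01]), 'force': array([ 0.20908629,  0.65235677, -0.38761023]), 'moment': array([-0.05468397, -0.02416624, -0.00338851]), 'width': 0.08768879054979647}
```

View pics/side1.png

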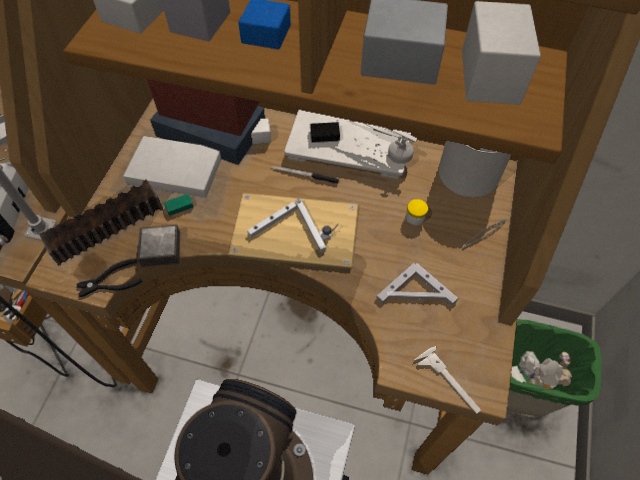

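Side view: the square's heel is at (417,264) and its leg ends are at (380,300) and (455,300). The jig's corner is at (299,203), and the swivel fence (right side, no three screws) is turned in. Next I'll fit silhouettes for accurate poses.

```bash
cat > fit.py <<'E'
from h import *
from scipy.optimize import minimize
s=np.sqrt(.5)
def box(c,L,W,z0,z1,a):
    R=np.array([[np.cos(a),-np.sin(a)],[np.sin(a),np.cos(a)]])
    xy=(np.array([[L,W],[L,-W],[-L,-W],[-L,W]])/2)@R.T+c
    return np.r_[np.c_[xy,[z0]*4],np.c_[xy,[z1]*4]]
def leg(sg):
    d=np.array([-s,sg*s]); n=np.array([-s,-sg*s])
    p=np.array([.079,0]); q=[p+5e-3*d*1.0, p+.12*d, p+.12*d+.018*n, p+.018*n]
    return np.r_[np.c_[q,[0]*4],np.c_[q,[.014]*4]]
SQ=[leg(1),leg(-1),box([0,0],.01,.128,0,.014,0)]
JIG=[box([0,0],.17,.27,0,.012,0)]
S=4
def render(c,parts,p):
    m=np.zeros((480*S,640*S),np.uint8); C,N=np.cos(p[2]),np.sin(p[2])
    for b in parts:
        P=np.c_[b[:,0]*C-b[:,1]*N+p[0], b[:,0]*N+b[:,1]*C+p[1], b[:,2]+(p[3] if len(p)>3 else 0)]
        u=proj(c,P)*S+S/2-.5
        cv2.fillConvexPoly(m,cv2.convexHull(np.round(u).astype(np.int32)),1)
    return cv2.resize(m.astype(np.float32),(640,480),interpolation=cv2.INTER_AREA)
def fit(target,cams,parts,p0,z=0):
    ms={}
    for c in cams:
        r=arm.cut_out(target,c)
        if r: ms[c]=r[0]["pixels"].astype(np.float32); print(target,c,round(r[0]["score"],2),int(ms[c].sum()))
    def f(p,cs): return sum(np.abs(render(c,parts,[*p,z])-ms[c]).sum()/ms[c].sum() for c in cs)
    out=None
    for cs in [[c] for c in ms]+([list(ms)] if len(ms)>1 else []):
        b=minimize(f,p0,args=(cs,),method='Nelder-Mead',options=dict(initial_simplex=np.array(p0)+np.array([[0,0,0],[.012,0,0],[0,.012,0],[0,0,.15]]),xatol=1e-4,fatol=1e-4))
        print(target,cs,b.x.round(4),round(b.fun,3)); out=b.x
    return out
E
python3 - <<'E'
from fit import *
for c in("top","side"): arm.grab_frame(c)
q=fit("square",("top","side"),SQ,[.443,-.219,.25])
j=fit("jig",("top","side"),JIG,[.525,.076,.12])
print("heel",q[:2]+.079*np.array([np.cos(q[2]),np.sin(q[2])]),"corner",j[:2]+.055*np.array([np.cos(j[2]),np.sin(j[2])]))
E
```

```text
square top 0.8 782
square side 0.94 1315
square ['top'] [ 0.4422 -0.2187  0.2613] 0.303
square ['side'] [ 0.4408 -0.2191  0.2414] 0.097
square ['top', 'side'] [ 0.441  -0.2189  0.24  ] 0.414
jig top 0.63 8316
jig ['top'] [0.5284 0.074  0.1596] 0.02
heel [ 0.51773861 -0.20014819] corner [0.58269685 0.0827373 ]
```

>>> drive_tool(targets=[[0.55, -1, 0, 0, 0, -0.45], [0.55, -1, 0, 0, 0, -0.45], [0.55, -1, 0, 0, 0, -0.45], [0.55, -1, 0, 0, 0, -0.45], [0.55, -1, 0, 0, 0, -0.45]], claw=0.42, newtons=30)

```text
t: 2.08
eef_pos: [0.3545, 0.4281, 0.2268]
ee_rot: [-3.141, 0.0, -0.607]
force: [0.7, 0.2, 0.4]
width: 0.0436
```

>>> drive_tool(targets=[[0.55, -1, 0, 0, 0, -0.45], [0.55, -1, 0, 0, 0, -0.45], [0.55, -1, 0, 0, 0, -0.45], [0.55, -1, 0, 0, 0, -0.45], [0.55, -1, 0, 0, 0, -0.45]])

```text
t: 2.7
eef_pos: [0.4645, 0.228, 0.2269]
ee_rot: [-3.141, 0.0, -0.842]
force: [0.3, -0.0, -0.6]
width: 0.0366
```

>>> drive_tool(targets=[[0, -1, 0, 0, 0, -0.45], [0, -1, 0, 0, 0, -0.45], [0, -1, 0, 0, 0, -0.45], [0, -1, 0, 0, 0, -0.45], [0, -1, 0, 0, 0, -0.45]])

```text
t: 3.32
eef_pos: [0.4639, 0.0281, 0.2269]
ee_rot: [-3.141, -0.0, -1.078]
force: [0.6, -0.6, 0.1]
width: 0.0367
```

>>> drive_tool(targets=[[0, -1, 0, 0, 0, -0.45], [0, -1, -0.5, 0, 0, -0.45], [0, -1, -0.5, 0, 0, -0.45], [0, -1, -0.5, 0, 0, -0.45], [0, -1, -0.5, 0, 0, -0.45]])

```text
t: 3.95
eef_pos: [0.4641, -0.172, 0.1463]
ee_rot: [-3.141, -0.0, -1.314]
force: [1.1, 0.6, 0.2]
width: 0.0369
```

>>> drive_tool(targets=[[-0.2, -0.4, -0.4, 0, 0, -0.1], [-0.2, -0.4, -0.7, 0, 0, 0], [-0.2, -0.4, -0.7, 0, 0, 0], [0, 0, 0, 0, 0, 0]])

```text
t: 4.45
eef_pos: [0.438, -0.2191, 0.0729]
ee_rot: [3.138, 0.002, -1.325]
force: [0.2, -0.9, 0.9]
width: 0.037
```

```bash
python3 - <<'E'
import cv2
from h import *
p,_=arm.grab_frame("side"); q,_=arm.grab_frame("top")
a=cv2.resize(p[200:350,320:520],None,fx=3,fy=3,interpolation=cv2.INTER_CUBIC)
cv2.imwrite('pics/a2.png',a[:,:,::-1])
print(arm.get_state()["eef_pos"])
E
```

```text
[ 0.4405043  -0.21876131  0.07512946]
```

View pics/a2.png

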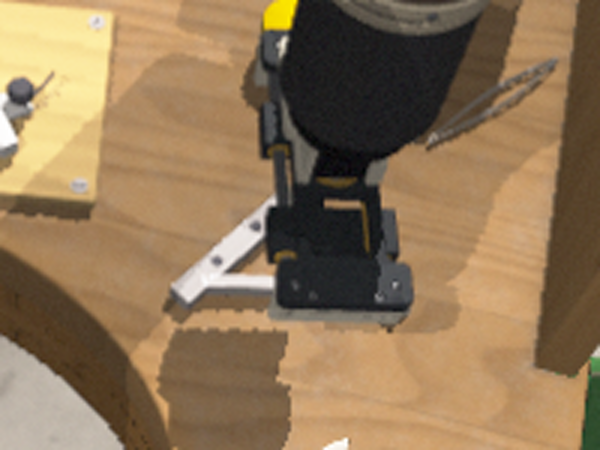

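The gripper sits over the brace and hides most of it. The square's left leg (crop (180,290)–(275,215)) is still where I fitted it. Descending.

>>> drive_tool(targets=[[0, 0, -0.5, 0, 0, 0], [0, 0, -0.5, 0, 0, 0], [0, 0, -0.4, 0, 0, 0], [0, 0, -0.2, 0, 0, 0], [0, 0, -0.15, 0, 0, 0]])

```text
t: 5.18
eef_pos: [0.441, -0.2184, 0.0051]
ee_rot: [-3.14, -0.001, -1.322]
force: [-0.5, 0.3, -0.2]
width: 0.0367
```

>>> drive_tool(targets=[[0, 0, 0, 0, 0, 0], [0, 0, 0, 0, 0, 0], [0, 0, 0, 0, 0, 0], [0, 0, 0, 0, 0, 0]], claw=0, newtons=40)

```text
t: 5.68
eef_pos: [0.4398, -0.2187, 0.0049]
ee_rot: [3.142, -0.0, -1.323]
force: [-1.6, -0.3, 4.2]
width: 0.0098
```

>>> drive_tool(targets=[[0, 0, 0.4, 0, 0, 0], [0, 0, 0.6, 0, 0, 0], [0, 0.2, 0.6, 0, 0, 0], [0, 0.5, 0.2, 0, 0, 0], [0.05, 0.8, 0, 0, 0, -0.1]])

```text
t: 6.3
eef_pos: [0.4421, -0.1584, 0.0771]
ee_rot: [-3.14, -0.0, -1.335]
force: [-0.8, 0.4, -2.9]
width: 0.0092
```

>>> drive_tool(targets=[[0.15, 0.9, 0, 0, 0, -0.15], [0.15, 0.9, 0, 0, 0, -0.15], [0.15, 0.9, 0, 0, 0, -0.15], [0.1, 0.9, 0, 0, 0, -0.15], [0.1, 0.8, 0, 0, 0, -0.15]])

```text
t: 6.92
eef_pos: [0.4676, 0.0186, 0.0763]
ee_rot: [3.141, 0.0, -1.412]
force: [0.1, -0.6, -2.4]
width: 0.0095
```

>>> drive_tool(targets=[[0.1, 0.6, 0, 0, 0, 0], [0.1, 0.4, 0, 0, 0, 0], [0, 0.2, 0, 0, 0, 0], [0, 0, 0, 0, 0, 0]])

```text
t: 7.42
eef_pos: [0.4757, 0.0653, 0.0764]
ee_rot: [3.141, -0.0, -1.412]
force: [0.5, -0.5, -1.8]
width: 0.0092
```

```bash
python3 - <<'E'
from fit import *
s=arm.get_state(); e=s["eef_pos"]; print(e,s["ee_rot"],s["force"],s["width"])
for c in("top","side"):
    p,_=save(c,c+'3.png')
    b=np.array([.5284,.074,.16])
p,_=arm.grab_frame("side"); cv2.imwrite('pics/b3.png',cv2.resize(p[120:300,180:400],None,fx=3,fy=3)[:,:,::-1])
for t in("square","heel","corner","fixed_fence"):
    for c in("top","side"):
        for r in arm.landmark_of(t,c)[:1]: print(t,c,round(r["score"],2),w(c,r["point"]).round(4))
E
```

```text
[0.47566013 0.06526089 0.07638151] [ 3.14101051e+00 -8.02091758e-05 -1.41155782e+00] [ 0.50587747 -0.48292488 -1.82642947] 0.009243840350575652
square side 0.85 [0.4803 0.0605 0.0677]
corner side 0.83 [0.5844 0.0837 0.0128]
fixed_fence top 0.23 [0.5186 0.3518 0.0027]
```

View pics/b3.png

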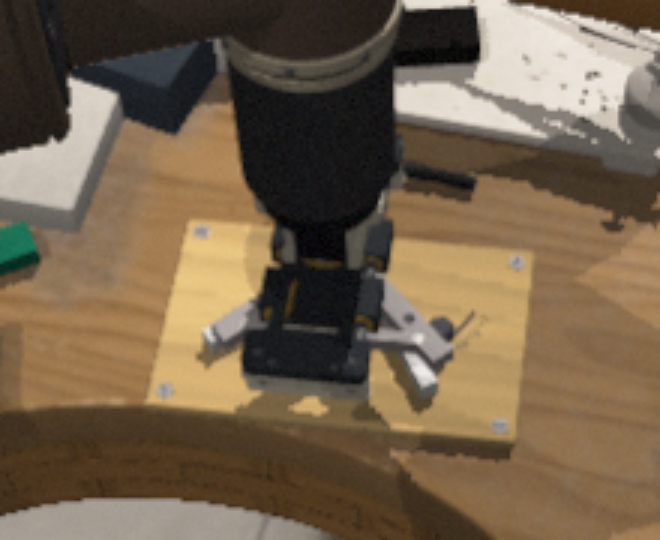

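The square is held over the jig. Its right leg end shows at crop (450,345) and the swivel fence end at (425,380). The fence tip still reaches about 31 mm into the V, so I'll back off to roughly 55 mm before lowering. First I'll check the jig yaw in the other camera, using the earlier pictures.

```bash
python3 - <<'E'
from fit import *
for c,f in(("top","top1.png"),("side","side1.png")):
    im=cv2.imread('pics/'+f); h=cv2.cvtColor(im,cv2.COLOR_BGR2HSV)
    g=render(c,JIG,[.5284,.074,.16]); ins=g>.99
    near=cv2.dilate((g>0).astype(np.uint8),np.ones((13,13)))>0
    out=near&~(cv2.dilate((g>0).astype(np.uint8),np.ones((7,7)))>0)
    # GrabCut with model prior
    m=np.full(g.shape,cv2.GC_BGD,np.uint8); m[near]=cv2.GC_PR_BGD; m[g>.5]=cv2.GC_PR_FGD
    m[cv2.erode(ins.astype(np.uint8),np.ones((11,11)))>0]=cv2.GC_FGD
    cv2.grabCut(im,m,None,np.zeros((1,65)),np.zeros((1,65)),4,cv2.GC_INIT_WITH_MASK)
    M=((m==1)|(m==3)).astype(np.float32)
    fun=lambda p:np.abs(render(c,JIG,p)-M).sum()/M.sum()
    b=minimize(fun,[.5284,.074,.16],method='Nelder-Mead',options=dict(initial_simplex=np.array([.5284,.074,.16])+np.array([[0,0,0],[.008,0,0],[0,.008,0],[0,0,.06]]),xatol=1e-4,fatol=1e-5))
    x=b.x; print(c,x.round(4),round(b.fun,3),"corner",x[:2]+.055*np.array([np.cos(x[2]),np.sin(x[2])]))
E
```

```text
top [0.5287 0.0748 0.155 ] 0.021 corner [0.58301692 0.08325604]
side [0.534  0.0747 0.1563] 0.057 corner [0.58830329 0.08322928]
```

>>> drive_tool(targets=[[-0.3, -0.04, 0, 0, 0, 0], [-0.3, -0.04, -0.3, 0, 0, 0], [0, 0, -0.5, 0, 0, 0], [0, 0, -0.4, 0, 0, 0], [0, 0, -0.25, 0, 0, 0]])

```text
t: 8.6
eef_pos: [0.4511, 0.0618, 0.018]
ee_rot: [3.141, -0.0, -1.412]
force: [0.1, 0.2, -2.6]
width: 0.0095
```

>>> drive_tool(targets=[[0, 0, -0.03, 0, 0, 0], [0, 0, 0, 0, 0, 0], [0, 0, 0, 0, 0, 0]])

```text
t: 8.98
eef_pos: [0.4523, 0.0623, 0.0178]
ee_rot: [-3.141, 0.0, -1.412]
force: [0.4, -0.3, -2.2]
width: 0.0096
```

>>> drive_tool(targets=[[0, 0, -0.02, 0, 0, 0], [0, 0, -0.01, 0, 0, 0], [0, 0, 0, 0, 0, 0]])

```text
t: 9.35
eef_pos: [0.4523, 0.0623, 0.0168]
ee_rot: [-3.141, 0.0, -1.411]
force: [-2.6, 0.8, 7.9]
width: 0.0096
```

```bash
python3 - <<'E'
from fit import *
s=arm.get_state(); print(s["t"],s["eef_pos"],s["force"])
p,_=arm.grab_frame("side"); cv2.imwrite('pics/c4.png',cv2.resize(p[120:300,180:400],None,fx=3,fy=3,interpolation=cv2.INTER_CUBIC)[:,:,::-1])
E
```

```text
9.35 [0.45226907 0.06230722 0.0168494 ] [-2.60553463  0.79215951  7.86648629]
```

View pics/c4.png

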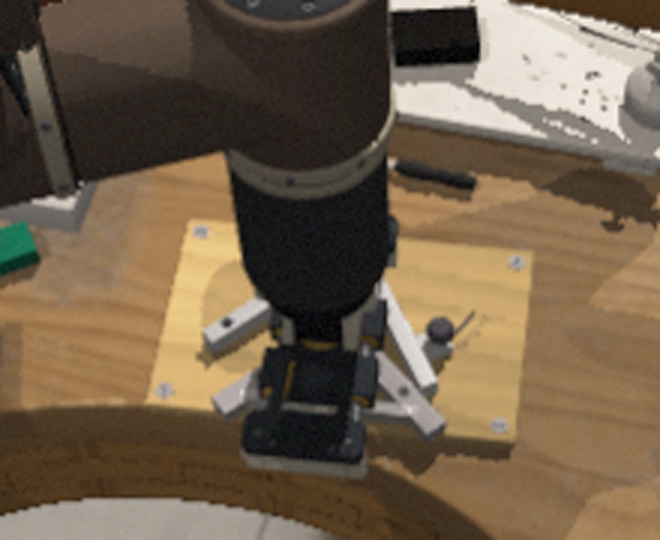

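Square flat on the board, right leg end at crop (440,425), just clear of the swivel fence tip at (430,385). Easing the down-force and moving in.

>>> drive_tool(targets=[[0, 0, 0.02, 0, 0, 0], [0.2, 0.03, 0, 0, 0, 0], [0.2, 0.03, 0, 0, 0, 0], [0.2, 0.03, 0, 0, 0, 0], [0, 0, 0, 0, 0, 0]])

```text
t: 10.02
eef_pos: [0.475, 0.0648, 0.0169]
ee_rot: [3.138, -0.001, -1.412]
force: [-6.9, -1.5, 9.4]
width: 0.0093
```

>>> drive_tool(targets=[[0.2, 0.03, 0, 0, 0, 0], [0.15, 0.025, 0, 0, 0, 0], [0.1, 0.015, 0, 0, 0, 0], [0, 0, 0, 0, 0, 0], [0, 0, 0, 0, 0, 0]])

```text
t: 10.65
eef_pos: [0.4924, 0.0673, 0.0169]
ee_rot: [3.138, -0.001, -1.412]
force: [-8.4, -2.4, 10.6]
width: 0.0094
```

>>> drive_tool(targets=[[0, 0, 0.02, 0, 0, 0], [0, 0, 0, 0, 0, 0]])

```text
t: 10.9
eef_pos: [0.4943, 0.0686, 0.0175]
ee_rot: [3.142, -0.0, -1.412]
force: [-1.5, 0.4, -3.2]
width: 0.0095
```

>>> drive_tool(targets=[[0, 0, 0.01, 0, 0, 0], [0, 0, 0, 0, 0, 0], [0, 0, 0, 0, 0, 0]])

```text
t: 11.28
eef_pos: [0.4941, 0.0687, 0.0181]
ee_rot: [-3.141, 0.0, -1.412]
force: [-1.5, -0.4, -3.0]
width: 0.0092
```

>>> drive_tool(targets=[[0.1, 0.015, 0, 0, 0, 0], [0.1, 0.015, 0, 0, 0, 0], [0, 0, 0, 0, 0, 0], [0, 0, 0, 0, 0, 0]])

```text
t: 11.78
eef_pos: [0.5019, 0.0698, 0.0181]
ee_rot: [3.141, 0.0, -1.412]
force: [-2.4, 1.8, -2.2]
width: 0.0098
```

>>> drive_tool(targets=[[0.03, 0.04, 0, 0, 0, 0], [0, 0, 0, 0, 0, 0], [0, 0, 0, 0, 0, 0]])

```text
t: 12.15
eef_pos: [0.5023, 0.0705, 0.0179]
ee_rot: [3.14, -0.001, -1.412]
force: [-3.2, -3.5, -2.0]
width: 0.0096
```

>>> drive_tool(targets=[[0.02, -0.015, 0, 0, 0, 0], [0, 0, 0, 0, 0, 0], [0, 0, 0, 0, 0, 0]])

```text
t: 12.52
eef_pos: [0.5024, 0.0702, 0.0177]
ee_rot: [3.139, -0.0, -1.412]
force: [-6.5, 0.2, -1.7]
width: 0.0097
```

>>> drive_tool(targets=[[0.02, -0.015, 0, 0, 0, 0], [0, 0, 0, 0, 0, 0], [0, 0, 0, 0, 0, 0]])

```text
t: 12.9
eef_pos: [0.5026, 0.0696, 0.0176]
ee_rot: [3.138, -0.0, -1.412]
force: [-8.1, 1.7, -1.1]
width: 0.0094
```

```bash
cat > st.py <<'E'
from fit import *
F=[];M=[];P=[];Y=[]
for i in range(6):
    p,_=arm.grab_frame("side" if i%2 else "top")
    cv2.imwrite('pics/tmp_%s.png'%("side" if i%2 else "top"),p[:,:,::-1])
    s=arm.get_state();F.append(s["force"]);M.append(s["moment"]);P.append(s["eef_pos"]);Y.append(s["ee_rot"][2])
f=np.mean(F,0);a=.157
print(s["t"],"F",f.round(2),"std",np.std(F,0).round(2),"M",np.mean(M,0).round(2),"P",np.mean(P,0).round(4),np.mean(Y).round(4))
print("fixed N",-(f[0]*np.cos(a+.785)+f[1]*np.sin(a+.785)),"swivel N",-(f[0]*np.cos(a-.785)+f[1]*np.sin(a-.785)))
E
python3 - <<'E'
from st import *
p=cv2.imread('pics/tmp_side.png');cv2.imwrite('pics/d5.png',cv2.resize(p[150:270,220:370],None,fx=5,fy=5,interpolation=cv2.INTER_CUBIC))
E
```

```text
13.2 F [-8.92  1.7  -0.87] std [0.67 0.39 0.47] M [0.69 3.19 0.13] P [0.5026 0.0696 0.0175] -1.4122
fixed N 3.874284408103259 swivel N 8.212252370932505
```

View pics/d5.png

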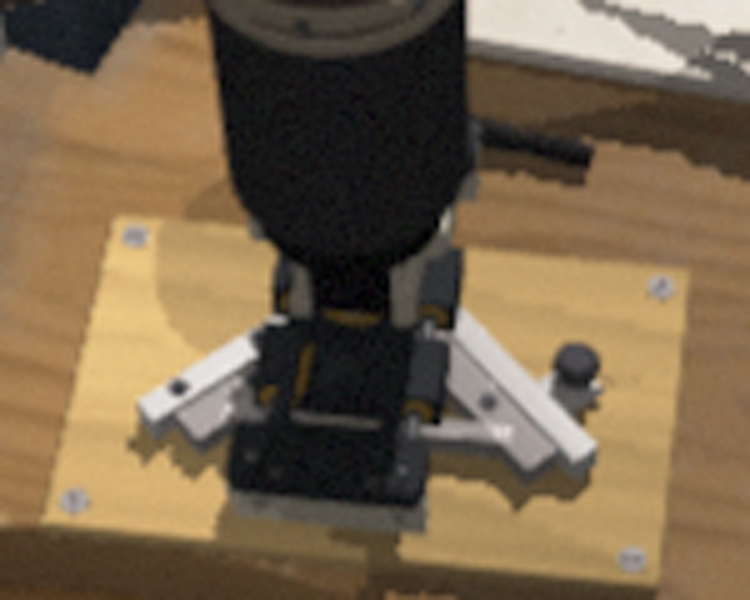

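Both legs look flush: the right leg lies along the swivel fence (crop (450,330)–(590,450)) and the left leg along the fixed fence. The swivel-side force (8 N) is a bit high, because heel contact could over-open the fence. I'll ease it slightly and measure the fence angles.

>>> drive_tool(targets=[[-0.01, 0.012, 0, 0, 0, 0], [0, 0, 0, 0, 0, 0], [0, 0, 0, 0, 0, 0]])

```text
t: 13.58
eef_pos: [0.5025, 0.0701, 0.0176]
ee_rot: [3.138, -0.001, -1.412]
force: [-7.3, 0.8, -1.5]
width: 0.0094
```

```bash
python3 - <<'E'
from st import *
def edge(img,c,A,B,z,n=40,half=5):
    "strongest sub-pixel step across the image of world segment A-B; returns world direction angle and residual"
    t=np.linspace(0,1,n)[:,None]; P=proj(c,np.c_[A+(B-A)*t,[z]*n])
    d=P[-1]-P[0]; nn=np.array([-d[1],d[0]])/np.hypot(*d)
    o=np.arange(-half,half+.01,.25); g=cv2.GaussianBlur(cv2.cvtColor(img,cv2.COLOR_BGR2LAB)[:,:,2].astype(np.float32),(0,0),.7)
    S=cv2.remap(g,(P[:,:1]+o*nn[0]).astype(np.float32),(P[:,1:]+o*nn[1]).astype(np.float32),cv2.INTER_CUBIC)
    G=np.abs(np.gradient(S,axis=1)); k=G.argmax(1); off=o[k]
    W=ray(c,P+off[:,None]*nn,z)[:,:2]
    l=cv2.fitLine(W.astype(np.float32),cv2.DIST_HUBER,0.0005,1e-4,1e-4).ravel(); 
    r=(W-l[2:])@np.array([-l[1],l[0]])
    return (np.arctan2(l[1],l[0])+np.pi/2)%np.pi-np.pi/2,np.median(abs(r))*1e3,np.median(off)
a=.157;R=np.array([[np.cos(a),-np.sin(a)],[np.sin(a),np.cos(a)]])
C=np.array([.584,.083]); s=np.sqrt(.5)
for c in("side","top"):
    im=cv2.imread(f'pics/tmp_{c}.png'); z=.028; im0=cv2.imread(f'pics/{c}1.png')
    for nm,sg in(("fixed",1),("swivel",-1)):
        d=R@np.array([-s,sg*s]); nn=R@np.array([s,sg*s])
        for I,tag in((im,"now"),(im0,"start")):
            if sg<0 and tag=="start": continue
            r=edge(I,c,C+.05*d+.014*nn,C+.125*d+.014*nn,z)
            print(c,nm,tag,"jig yaw implied",round(r[0]+sg*np.pi/4,4),"res mm",r[1].round(2),"off px",r[2])
    # jig board edges
    J=C-R@np.array([.055,0])
    for nm,p,q in(("front",[-.085,-.12],[-.085,.12]),("left",[-.08,.135],[.08,.135]),("right",[-.08,-.135],[.08,-.135]),("back",[.085,-.12],[.085,.12])):
        r=edge(im0,c,J+R@np.array(p),J+R@np.array(q),.012)
        y=r[0] if nm in("left","right") else r[0]-np.pi/2; print(c,nm,round((y+np.pi/2)%np.pi-np.pi/2,4),r[1].round(2),r[2])
E
```

```text
13.875 F [-7.67  1.07 -1.38] std [0.22 0.61 0.47] M [0.37 2.79 0.05] P [0.5025 0.0701 0.0176] -1.4122
fixed N 3.6442419462851543 swivel N 6.838448735839577
side fixed now jig yaw implied 0.1713 res mm 0.6 off px -1.0
side fixed start jig yaw implied 0.1554 res mm 0.59 off px -1.0
side swivel now jig yaw implied 0.2129 res mm 1.18 off px 0.25
side front 0.1563 0.59 -0.5
side left 0.1611 0.69 1.0
side right 0.1554 0.56 -0.25
side back 0.1573 0.72 -1.5
top fixed now jig yaw implied 0.0553 res mm 4.97 off px -1.625
top fixed start jig yaw implied 0.1596 res mm 0.55 off px -0.25
top swivel now jig yaw implied 0.1376 res mm 1.52 off px -0.125
top front 0.1625 0.57 -0.25
top left 0.162 0.79 0.25
top right 0.1571 0.59 -0.75
top back 0.1599 0.41 -1.0
```

>>> drive_tool(targets=[[-0.012, 0.01, 0, 0, 0, 0], [0, 0, 0, 0, 0, 0], [0, 0, 0, 0, 0, 0]])

```text
t: 14.25
eef_pos: [0.5024, 0.0703, 0.0177]
ee_rot: [3.139, -0.001, -1.412]
force: [-4.9, -1.5, -2.4]
width: 0.0095
```

```bash
python3 st.py
```

```text
14.55 F [-5.54 -1.52 -2.35] std [0.35 0.35 0.16] M [-0.4   2.05  0.  ] P [0.5024 0.0703 0.0177] -1.4122
fixed N 4.48946655690672 swivel N 3.5935473713274075
```

>>> drive_tool(targets=[[-0.012, 0.01, 0, 0, 0, 0], [0, 0, 0, 0, 0, 0], [0, 0, 0, 0, 0, 0]])

```text
t: 14.92
eef_pos: [0.5023, 0.0704, 0.0178]
ee_rot: [3.139, -0.001, -1.412]
force: [-4.1, -3.2, -2.6]
width: 0.0096
```

```bash
python3 st.py; python3 - <<'E'
import cv2,numpy as np
p=cv2.imread('pics/tmp_side.png')[190:260,290:350];q=cv2.imread('pics/tmp_top.png')[170:250,230:370]
cv2.imwrite('pics/e6.png',np.hstack([cv2.resize(p,(480,560),interpolation=cv2.INTER_CUBIC),cv2.resize(q,(320,560))]) if 0 else cv2.resize(p,(515,600),interpolation=cv2.INTER_CUBIC))
E
```

```text
15.225 F [-3.3  -4.09 -2.98] std [0.7  0.57 0.79] M [-1.52  1.21 -0.01] P [0.5023 0.0704 0.0178] -1.4121
fixed N 5.248717597027331 swivel N 0.26333752118930853
```

View pics/e6.png

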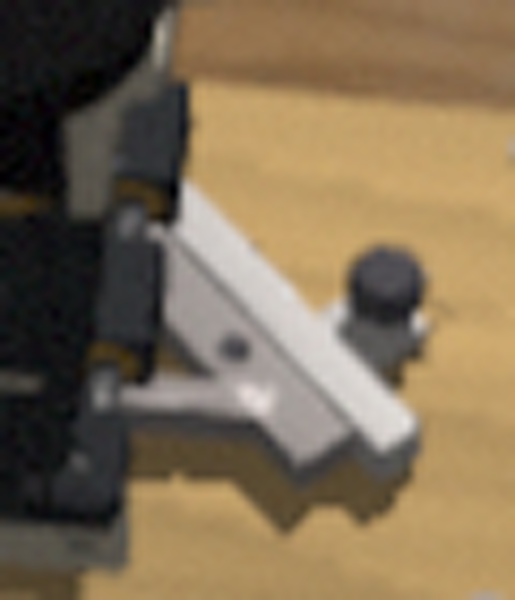

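The leg and fence look flush with no wedge-shaped gap: a thin uniform line runs from crop (190,245) to (375,450). The sideways force is masked by friction on the fixed fence, so I'll lighten that and push in again in small steps.

>>> drive_tool(targets=[[-0.012, -0.016, 0, 0, 0, 0], [0, 0, 0, 0, 0, 0]])

```text
t: 15.48
eef_pos: [0.5024, 0.0704, 0.0179]
ee_rot: [3.141, -0.0, -1.412]
force: [-2.7, -2.9, -4.6]
width: 0.0094
```

```bash
python3 st.py
```

```text
15.775 F [-3.31 -3.25 -4.85] std [0.41 0.43 0.28] M [-1.19  1.42  0.02] P [0.5024 0.0704 0.0179] -1.4119
fixed N 4.577382641883306 swivel N 0.7722214818738617
```

>>> drive_tool(targets=[[0.016, -0.012, 0, 0, 0, 0], [0, 0, 0, 0, 0, 0]])

```text
t: 16.02
eef_pos: [0.5025, 0.0702, 0.0179]
ee_rot: [3.14, 0.0, -1.412]
force: [-7.3, -0.2, -2.5]
width: 0.0094
```

```bash
python3 st.py
```

```text
16.325 F [-7.19 -0.16 -2.52] std [0.49 0.37 0.47] M [0.06 2.69 0.05] P [0.5025 0.0702 0.0179] -1.4121
fixed N 4.355731750044597 swivel N 5.728088713092877
```

>>> drive_tool(targets=[[0.016, -0.012, 0, 0, 0, 0], [0, 0, 0, 0, 0, 0]])

```text
t: 16.58
eef_pos: [0.5026, 0.0697, 0.0178]
ee_rot: [3.139, -0.0, -1.412]
force: [-8.5, 1.7, -3.1]
width: 0.0095
```

```bash
python3 st.py
```

```text
16.875 F [-9.15  1.19 -1.68] std [0.33 0.4  0.49] M [0.54 3.34 0.08] P [0.5026 0.0697 0.0178] -1.412
fixed N 4.4199727809993625 swivel N 8.105515280090163
```

```bash
cp pics/tmp_side.png pics/hi.png
```

>>> drive_tool(targets=[[-0.024, 0.018, 0, 0, 0, 0], [0, 0, 0, 0, 0, 0], [0, 0, 0, 0, 0, 0]])

```text
t: 17.25
eef_pos: [0.5024, 0.0704, 0.018]
ee_rot: [3.14, -0.0, -1.412]
force: [-5.8, -1.6, -2.2]
width: 0.0098
```

```bash
python3 st.py; cat > ang.py <<'E'
from fit import *
s=np.sqrt(.5)
def fence(c,img,y0=-.03):
    "best yaw of swivel fence about its pivot: outer+inner top edges, by mean gradient across lines"
    g=cv2.GaussianBlur(img.astype(np.float32),(0,0),.6)
    a=.158; best=[]
    for dy in np.arange(-.08,.0801,.004):
        for off in np.arange(-.008,.0081,.0004):
            d=np.array([np.cos(a+dy-3*np.pi/4),np.sin(a+dy-3*np.pi/4)]); n=np.array([-d[1],d[0]])
            if n@[1,0]<0:n=-n
            t=np.r_[np.linspace(.055,.072,15),np.linspace(.098,.124,20)][:,None]
            base=np.array([.584,.083])+t*d+(.014+off)*n
            v=[]
            for e in(-.0012,.0012):
                u=proj(c,np.c_[base+e*n,[.028]*len(t)]).astype(np.float32)
                v.append(cv2.remap(g,u[:,:1].copy(),u[:,1:].copy(),cv2.INTER_LINEAR)[:,0])
            best.append((np.median(np.linalg.norm(v[1]-v[0],axis=1)),dy,off))
    best.sort(reverse=True); b=np.array(best[:12]); return (b[:,0]@b[:,1:]/b[:,0].sum()).round(4),b[0].round(4),b[:,1].std().round(4)
for f in("hi","tmp_side"): print(f,fence("side",cv2.imread(f"pics/{f}.png")))
E
python3 ang.py
```

```text
17.55 F [-5.73 -1.66 -3.02] std [0.14 0.46 0.47] M [-0.55  2.19  0.01] P [0.5024 0.0704 0.018 ] -1.412
fixed N 4.708541604430128 swivel N 3.6583103797984293Traceback (most recent call last):
  File "ang.py", line 19, in <module>
    for f in("hi","tmp_side"): print(f,fence("side",cv2.imread(f"pics/{f}.png")))
                                       ~~~~~^^^^^^^^^^^^^^^^^^^^^^^^^^^^^^^^^^^^
  File "ang.py", line 15, in fence
    u=proj(c,np.c_[base+e*n,[.028]*len(t)]).astype(np.float32)
      ~~~~^^^^^^^^^^^^^^^^^^^^^^^^^^^^^^^^^
  File "h.py", line 16, in proj
    K,D,o,R=cal(c); q=(np.atleast_2d(P)-o)@R; q=q*[1,-1,-1]
            ~~~^^^
  File "h.py", line 5, in cal
    k=arm.get_calibration(c); return np.array(k["mtx"]),np.array(k["dist_coeffs"]),np.array(k["origin"]),Rot.from_euler("xyz",k["rotation"]).as_matrix()
ValueError: time passes only in moves, steps and waits
```

```bash
sed -i 's/^def cal/import functools\n@functools.cache\ndef cal/' h.py; python3 ang.py
```

```text
hi (array([ 0.   , -0.001]), array([ 6.86216e+01,  4.00000e-03, -1.60000e-03]), np.float64(0.021))
tmp_side (array([ 0.0156, -0.0037]), array([ 7.1388e+01,  1.2000e-02, -3.2000e-03]), np.float64(0.0111))
```

```bash
python3 - <<'E'
from h import *
s=arm.get_state(); print(s["t"],s["force"],s["width"]); print(arm.job_done())
E
```

```text
17.55 [-5.65458146 -1.47643897 -3.07431274] 0.009094250025697897
the job is handed in; nothing more can be done
None
```

I gripped the square across its brace and pressed it into the corner against both fences. I handed the job in at t = 17.6 s with the grip (40 N) and push still on. No verdict is reported, so success is not confirmed.

**Last checks:**
- **Forces:** about 4.7 N against the fixed fence and 3.7 N net towards the swivel fence. Friction on the fixed fence blurs the second figure.
- **Square's angle:** about 0.159 rad, against 0.158 rad for the jig.
- **Height:** the square may hover about 1 mm above the board, because the vertical force shows almost no support from it. That is inside the 5 mm allowed.

**Weak or disagreeing checks:**
- **Swivel fence angle:** measured in the picture at about 0.01 rad from square, but the measurement is only good to about ±0.015 rad. An earlier attempt gave +0.055 rad from the side camera and −0.02 rad from the top one, and I threw it out as too noisy. I judged flushness mainly by how the force rose with each step.
- **Heel position:** the arm stopped about 3 mm short of where the cameras put home. The fence edges looked shifted the same way by about 1.5–3 mm, so I put this down to camera calibration.
- **Bystanders:** none were touched that I know of, but I did not measure them again at the end.

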